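# Release the lid stay and close the bread bin

### The arm

A 6-joint arm with a two-finger parallel gripper is mounted at the origin on a cart in front of the work surface, level with it; the furniture and walls round the work are solid. World frame = base frame: x ahead of the robot, y to its left, z up, the work surface at z = 0. Lengths are in m, angles in rad, forces in N, time in s.
With the tool pointing down it reaches from about 0.425 to 0.925 m from the base axis. Payload 12.5 kg.
Tool frame: the origin (TCP) lies between the finger pads; the fingertips stand 11 mm ahead of it and the grasp point (between the pads) lies 8 mm behind it; z points along the fingers, y is the line along which they close (so a half turn about z gives the same grasp; the last joint's range is limited). The gripper opens to 85 mm and grips with 20 to 120 N. Pads are 22 mm wide; open, the fingers measure 114 mm over their backs; the gripper's body (76 mm by 85 mm) begins 54 mm behind the grasp point. The pads swing forward as they close: fully open they stand 13 mm farther back than shut.
Start: joints at [1.053, 0.491, 1.559, -0, 1.092, -0.106], TCP at [0.25, 0.573, 0.242] pointing down, gripper open.
Joint ranges: [-3.1, 3.1], [-0.84, 2.19], [0.05, 2.79], [-1.13, 4.28], [0.06, 2.93], [-2.69, 2.69]. Speed limits (rad/s): [2.22, 2.22, 2.79, 3.14, 3.14, 3.14].

### API

Orientations are given as [roll, pitch, yaw] about the fixed x, y, z axes, in that order (R = Rz(yaw) Ry(pitch) Rx(roll)).
In Python, from bench import bot gives the robot as it stands. The module is installed in compiled form; this text tells all that it offers.
- The arm moves only by the shell command python3 -m jog 'ROWS'. ROWS is JSON, a list of rows, each an object of numbers: "claw": the opening, from 0 (shut) to 1 (fully open); "dx", "dy", "dz": the shift along the tool's x, y, z in units of 50 mm (1.0 is 50 mm); "roll": the turn about the tool's z in units of 10 degrees (1.0 is 10 degrees). In form: [{"claw": .., "dx": .., "dy": .., "dz": .., "roll": ..}, ...]. A call has exactly 10 rows; each row is the pose to reach, as a shift and turn from the pose commanded when the call began, along the tool's axes at that moment; what a row does not reach only later rows make up. A row lasts 1/8 s, in which the tool goes at most 62.5 mm and 10.7 degrees, less where a joint would pass 70% of its speed; a pose out of reach is approached as far as the arm can. A call with a gripper value outside its range is refused whole. The fingers move at their own pace and stop on an object; the grip force is fixed at half the most. Time passes only in rows, so rows that repeat a pose let the fingers close, or fill a call up. It gives the time, the measured TCP pose, the force, the opening and the grip force at its end, in the units of the state.
- bot.sense(): the state, without advancing time (a new reading comes with each control period).
- bot.get_image(name): name is "scene" or "top"; returns the picture (480x640x3 uint8, red, green, blue); there is no depth.
- bot.camera_params(name): a dict with "fx", "fy", "cx", "cy" (pixels), "k1" (the pictures are not rectified: a ray, as slopes to the right and down, at radius r is drawn at 1 + k1 r^2 times it, then the intrinsics apply), "extrinsics" (4x4, takes a point from world to camera coordinates). Camera axes: x right, y down, z forward; pixel columns grow to the right and rows downward; lengths in m; the calibration is good to about 2 mm. A picture is of the moment at which its call begins. camera_params takes no time and is no camera call.
- bot.close_job(): hands the job in; it is judged then, once.
Trained networks look in the newest picture that a camera, given by its name, has taken for a name from the list of things; names that differ only in an ending like _2 or _b are one class to them, and where a whole thing is asked for, a point or a joint stands for the part that bears it (a point fixed in the world has none). Each returns a list of dicts, best first, with "confidence" (0 to 1); they miss things now and then, are a little off and sometimes report something else, mostly with a low value. They report only what shows in the picture. A call takes as long as a camera call.
- bot.masks_of(target, camera): "mask" (480x640 bool, what is visible of it) and "uv" ([column, row] in pixels, amid what is visible of it).
- bot.landmark_of(target, camera): "uv" ([column, row] in pixels: a listed point, or the origin of a listed thing).
The state is a dict: "t": time; "qpos": joint angles; "joint_vel": joint speeds; "tau": joint torques, N m; "position": TCP position; "orientation": TCP orientation; "force": force on the tool from outside, world axes, zero at the start; "moment": the same for the moment, N m; "gripper_width": opening from 0.0 (shut) to 1.0 (fully open); "grip_force": force on a finger pad.
Only numpy, scipy, OpenCV 4.12 (cv2) and the standard library are available. Lean on these libraries where they do the work, as an engineer would, in place of code of your own. Each camera call takes 0.05 s, during which the arm holds its last target. There are 200 camera calls.

### The job

The bread bin's lid is propped open by a folding stay on its right side. Take the stay by the handle at its knee, lift the knee up past straight so that it unlocks, and keep hold of it while you lower the lid gently, without letting the lid drop and without straining the stay's rubber-mounted foot; then press the front of the lid down, not too hard, until its catch snaps and the lid is fully shut, and let go. Do not upset the things in and around the bin.

Things in the scene. Friction and masses are not known exactly. Their poses are not given: they have to be found in the camera images.
- bread_bin: white open bread bin, 210 deep (x) x 270 wide (y) x 120 mm high, 6 mm walls, fixed. Origin: centre of its underside; x to its back (hinge side, away from the robot), y to its left, z up. Lid hinge line: along y at x = +105, z = +120. The stay is outside the right (-y) wall; the whole linkage moves in an upright plane parallel to the bin's x and z.
- lid (a joint): angle of the wooden lid (216 x 270 x 12 mm, 0.25 to 0.43 kg): 0 = fully shut (hard stop), grows as it opens, about 1.08 rad while propped. Let go partway down, it drops. A snap catch in the middle of the front wall stops it about 0.05 rad short of shut; about 10 N of push at the front rail snaps it home.
- lid_press (a point): where to press: on top of the low rail (16 x 100 mm, 5.5 mm high) along the lid's front edge, mid-width, 190 mm from the hinge line along the lid, 17.5 mm above the lid's underside (137.5 mm over the worktop when shut). Moves with the lid.
- lid_pin (a point): pin on the lid's right edge that carries the upper arm: 100 mm from the hinge line along the lid, 6 mm above the lid's underside, 13 mm outside the bin's right wall. The upper arm ends in a 46 mm steel disc clamped on this pin off-centre, so knee axis to pin is 105 to 140 mm, differing from bin to bin. The lower arm is 60 mm from the knee axis to its pivot at the foot.
- knee_handle (a point): middle of the black round handle on the knee axis: 16 mm thick, 48 mm long, along the bin's y, middle 59 mm outside the lid's right edge; pinch it from above, fingers closing along the bin's x. It is a free-turning sleeve. It moves on a 60 mm arc about the foot: up and forward, over the top, forward and down, 110 to 150 deg in all. Keep the hand outside the lid's right edge.
- knee (a joint): bend of the stay's knee: 0 = locked, sagging against its stop; dead straight at 0.13 to 0.46; from 0.6 surely unlocked, folding with the knee up; 2.6 to 3.1 with the lid shut. Stiff: it takes a few newtons at the handle. Lid, arms and foot form one linkage, so the handle also carries the lid's weight once unlocked.
- foot_give_x (a joint): how far the stay's foot is pushed out of place in its rubber mount along the bin's x (m, + to the back, 0 = unloaded, 6 N per mm). The foot is screwed somewhere in a slot: its pivot is at bin x = -68 to -34, z = 61 to 79 mm; just where is not told. Pulling the handle off its arc shows here; the lid's weight alone gives up to 1 mm.
- foot_give_z (a joint): the same along the bin's z (+ up, 6 N per mm).
- fish_tin: flat oval tin 63 x 105 x 29 mm, lying in the bin; bystander. Origin: centre of its underside, as for all bystanders.
- jam_jar: glass jam jar with a pale lid, 62 x 63 x 89 mm, standing in the bin; bystander
- mug: white mug 84 x 117 x 92 mm on the worktop to the right; bystander
- tumbler: drinking glass 78 x 78 x 92 mm on the worktop to the left; bystander
- spice_jar: glass spice jar with red cap, 45 x 45 x 106 mm, to the left; bystander
- tub: small plastic tub 72 x 71 x 71 mm, to the left; bystander
- corn_tin: short round tin 58 x 57 x 72 mm, to the right; bystander

How it is judged:
On the way, in this order (a step that is already met when the one before it is completed fails the run):
1. the knee is lifted past straight, the lid still up (value of joint knee above 0.6 rad and value of joint lid above 0.8 rad), for 0.1 s.
2. the lid is lowered nearly shut (value of joint lid below 0.2 rad), for 0.1 s.
3. the lid is pressed home past its catch (value of joint lid below 0.012 rad), for 0.2 s.
At the end, for the whole second after the job is handed in: the lid is fully shut (within 0.012 rad, 2.5 mm at its front edge), the stay folded (knee above 1.5 rad) (value of joint lid below 0.012 rad and value of joint knee above 1.5 rad); the robot touches nothing.
It fails at once if the lid dropped: closing faster than 1.5 rad/s before it reaches its catch (lid above 0.06 rad) (velocity of joint lid below -1.5 rad/s and value of joint lid above 0.06 rad).
It fails at once if the stay's foot was strained: pushed more than 2.2 mm (13 N) out of place along x or z (value of joint any of foot_give_x, foot_give_z above 0.0022 m or value of joint any of foot_give_x, foot_give_z below -0.0022 m).
It fails at once if the lid was pressed with more than 35 N (contact force between any of the fingers, the arm and lid above 35 N).
It fails at once if a bystander was pushed more than 30 mm (distance of any of fish_tin, jam_jar, mug, tumbler, spice_jar, tub, corn_tin from where it was at the start of the episode above 0.03 m).
It also fails if it takes over 72 s, if anything falls off the work surface, if the arm or the gripper's body presses on something with over 40 N, if the wrist force passes 120 N, or if a joint passes its speed limit or range.

## Working session

There is one attempt and no reset: what is moved stays moved. The work goes in short steps, Python scripts to look and compute and a shell command to move; the robot and the scene stay as the last step left them, time stands still between calls to the robot, and variables do not carry over. Pictures are saved under pics/ and viewed, at most 10 in all, crops included, and the job is handed in when it is done.

```bash
mkdir -p pics
cat > h.py <<'E'
import numpy as np,cv2
from bench import bot
def cam(n):
    p=bot.camera_params(n);return p,np.array(p["extrinsics"])
def ray(n,uv):
    p,E=cam(n);d=np.array([(uv[0]-p["cx"])/p["fx"],(uv[1]-p["cy"])/p["fy"]])
    u=d.copy()
    for _ in range(30): u=d/(1+p["k1"]*(u@u))
    R=E[:3,:3];o=-R.T@E[:3,3];v=R.T@np.r_[u,1];return o,v/np.linalg.norm(v)
def atz(n,uv,z):
    o,v=ray(n,uv);return o+v*(z-o[2])/v[2]
def tri(a,b):
    o1,v1=ray(*a);o2,v2=ray(*b)
    s=np.linalg.lstsq(np.c_[v1,-v2],o2-o1,rcond=None)[0]
    p,q=o1+s[0]*v1,o2+s[1]*v2;return (p+q)/2,np.linalg.norm(p-q)
def proj(n,P):
    p,E=cam(n);c=E[:3,:3]@P+E[:3,3];u=c[:2]/c[2];u=u*(1+p["k1"]*(u@u));return u*[p["fx"],p["fy"]]+[p["cx"],p["cy"]]
E
python3 - <<'E'
from h import *
np.set_printoptions(precision=4,suppress=True)
for c in("scene","top"):
    cv2.imwrite(f"pics/{c}0.png",bot.get_image(c)[:,:,::-1]); p,E=cam(c);print(c,-E[:3,:3].T@E[:3,3])
for t in("bread_bin","lid_press","lid_pin","knee_handle","mug","corn_tin","tumbler","jam_jar"):
    r={}
    for c in("scene","top"):
        l=bot.landmark_of(t,c)
        print(t,c,[(np.round(x["uv"],1),round(x["confidence"],2)) for x in l[:2]])
        if l:r[c]=l[0]["uv"]
    if len(r)==2:print("   ",*tri(("scene",r["scene"]),("top",r["top"])))
print(bot.sense())
E
```

```text
scene [-0.2417 -0.799   1.1382]
top [-0.4607  0.3512  1.5774]
bread_bin scene [(array([305.6, 271.9]), 0.82)]
bread_bin top [(array([294.3, 269.7]), 0.88), (array([310.5, 267.8]), 0.71)]
    [0.5408 0.043  0.0012] 0.004662313270018433
lid_press scene [(array([308.5, 193.3]), 0.91), (array([312.3, 285.7]), 0.42)]
lid_press top [(array([288.3, 218.6]), 0.76), (array([188.8, 327.4]), 0.34)]
    [0.5679 0.0474 0.292 ] 0.010442821584822275
lid_pin scene [(array([354.7, 232. ]), 0.68)]
lid_pin top [(array([326.6, 210.9]), 0.81), (array([403.4, 242. ]), 0.22)]
    [ 0.6005 -0.1091  0.2202] 0.003710265965178951
knee_handle scene [(array([201.2, 229.8]), 0.64), (array([346.2, 277.2]), 0.44)]
knee_handle top [(array([342.8, 240.4]), 0.51)]
    [ 0.2198 -0.0178  0.4732] 0.11169889268434577
mug scene [(array([409.3, 354.3]), 0.92)]
mug top [(array([400.3, 244. ]), 0.55)]
    [ 0.5067 -0.3954 -0.0014] 0.004632034841741607
corn_tin scene [(array([426.3, 400.1]), 0.77)]
corn_tin top [(array([436.3, 255.2]), 0.79), (array([343.9, 241.1]), 0.27)]
    [ 0.4173 -0.5094 -0.0079] 0.008630877909068699
tumbler scene [(array([221.9, 243. ]), 0.75), (array([307. , 196.8]), 0.31)]
tumbler top []
jam_jar scene [(array([313.9, 285.8]), 0.89)]
jam_jar top [(array([313.9, 268.5]), 0.89)]
    [ 0.5103 -0.0266  0.0112] 0.009068708548926515
{'t': 0.9, 'qpos': array([ 1.0534,  0.4909,  1.5589,  0.    ,  1.0917, -0.1056]), 'joint_vel': array([-0.0001, -0.0004,  0.0001,  0.0023,  0.0012,  0.0008]), 'tau': array([ -0.0006, -61.8244, -26.185 ,  -0.0002,   0.0003,   0.    ]), 'position': array([0.2501, 0.5728, 0.2424]), 'orientation': array([3.1414, 0.    , 2.7298]), 'force': array([ 0.1384,  0.0294, -0.7132]), 'moment': array([ 0.0037, -0.0165,  0.0287]), 'grip_force': 0.0, 'gripper_width': 1.0005379483796395}
```

View pics/scene0.png

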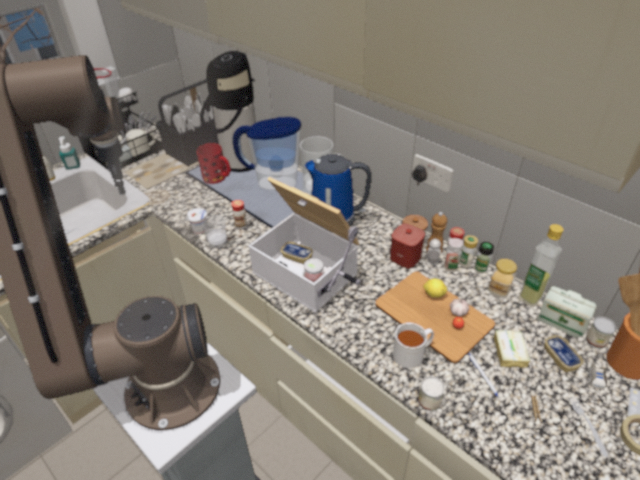

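View pics/top0.png

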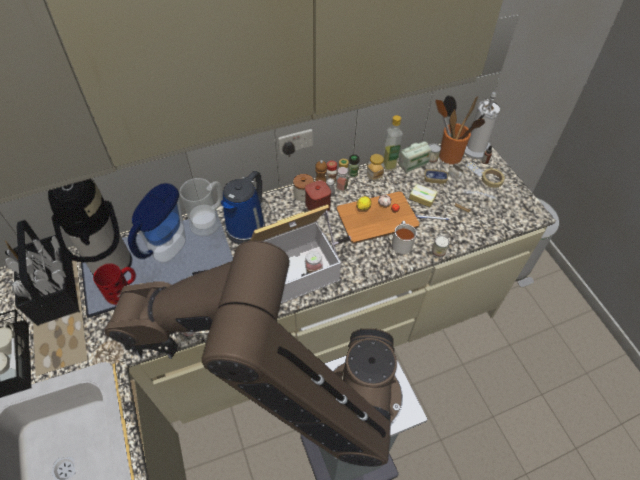

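The scene picture shows the bin at about (305,265) with the lid open, and the stay on its right near (350,265). The mug is at (410,345). In the top picture the bin is at about (305,265) and the handle near (343,240). I'll enlarge both to get the bin's yaw.

Run:
```python
from h import *
np.set_printoptions(precision=4,suppress=True)
a=cv2.imread("pics/scene0.png")[170:320,235:375];b=cv2.imread("pics/top0.png")[185:310,240:370]
a=cv2.resize(a,(400,430),interpolation=cv2.INTER_CUBIC);b=cv2.resize(b,(400,430),interpolation=cv2.INTER_CUBIC)
cv2.imwrite("pics/crop0.png",np.hstack([a,b]))
print(tri(("scene",(346.2,277.2)),("top",(342.8,240.4))))
for c in("scene","top"):
    for t in ("knee_handle","bread_bin","lid"):
        for m in bot.masks_of(t,c)[:2]:
            k=m["mask"].astype(np.uint8);h=cv2.convexHull(cv2.findNonZero(k));ap=cv2.approxPolyDP(h,2.5,True)[:,0].tolist()
            print(t,c,m["uv"],round(m["confidence"],2),k.sum(),ap)
```

```text
(array([ 0.5242, -0.146 ,  0.1187]), np.float64(0.005160462265313223))
bread_bin scene [308.9, 244.9] 0.64 7432 [[315, 311], [268, 283], [252, 269], [249, 245], [269, 177], [339, 210], [358, 232], [355, 275]]
lid scene [313.5, 209.0] 0.8 1844 [[359, 243], [295, 213], [268, 178], [308, 193], [339, 210], [358, 232]]
lid scene [308.1, 243.5] 0.48 7713 [[316, 311], [252, 271], [248, 246], [269, 177], [340, 210], [358, 232], [356, 274]]
knee_handle top [343.9, 241.0] 0.38 37 [[348, 238], [338, 241]]
bread_bin top [300.3, 247.8] 0.91 4062 [[339, 278], [282, 302], [250, 239], [254, 230], [327, 206], [340, 262]]
lid top [290.6, 222.8] 0.72 994 [[328, 206], [315, 221], [263, 240], [250, 240], [256, 229]]
```

View pics/crop0.png

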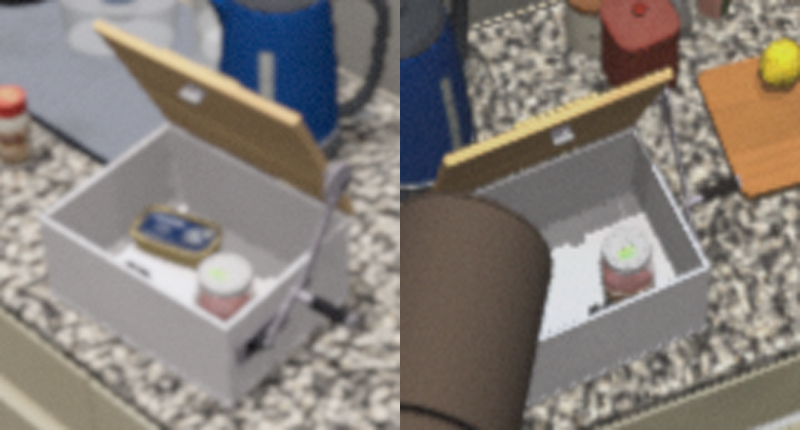

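The crop shows the scene rim corners at FL (250.8,246) and FR (316.2,284), with the handle middle near (350.5,278). In the top view, rim FR is at (339,263) and the handle is near (343.7,240.3). Next I'll fit the bin pose.

Run:
```python
from h import *
from scipy.optimize import least_squares
np.set_printoptions(precision=4,suppress=True)
A=105;B=135
obs=[("scene",(250.7,246),(-A,B,120)),("scene",(316.2,284.1),(-A,-B,120)),("scene",(318,309.8),(-A,-B,0)),("scene",(293.8,214.3),(A-6,B-6,120)),
("top",(339.1,262.9),(-A,-B,120)),("top",(338.7,280.5),(-A,-B,0)),("top",(318,223.7),(A-6,-B+6,120)),("scene",(252.3,270),(-A,B,0))]
def T(p,q):
    c,s=np.cos(p[2]),np.sin(p[2]);q=np.array(q)/1000;return np.array([p[0]+c*q[0]-s*q[1],p[1]+s*q[0]+c*q[1],q[2]])
f=lambda p:np.concatenate([proj(c,T(p,q))-uv for c,uv,q in obs])
r=least_squares(f,[.54,.04,0.],loss="soft_l1");p=r.x;print(p,f(p).reshape(-1,2))
for yaw in(-.4,0.4):print(least_squares(f,[.54,.04,yaw]).x)
def inv(w):
    c,s=np.cos(p[2]),np.sin(p[2]);d=w[:2]-p[:2];return np.array([c*d[0]+s*d[1],-s*d[0]+c*d[1],w[2]])*1000
h,e=tri(("scene",(350.5,278)),("top",(343.7,240.3)));print("handle tri",h,e,inv(h))
pin,e=tri(("scene",(354.7,232)),("top",(326.6,210.9)));print("pin",inv(pin));lp,e=tri(("scene",(308.5,193.3)),("top",(288.3,218.6)));print("press",inv(lp))
# handle constrained to bin y=-194
g=lambda q:np.concatenate([proj("scene",T(p,(q[0],-194,q[1])))-(350.5,278),proj("top",T(p,(q[0],-194,q[1])))-(343.7,240.3)])
q=least_squares(g,[0,100]);print("hand bin",q.x,q.fun,T(p,(q.x[0],-194,q.x[1])))
# lid angle
k=[("scene",(268,177.5),(216,135)),("scene",(339.5,210),(216,-135)),("top",(327.5,206),(216,-135))]
L=lambda a,u,y,w:T(p,(105-u*np.cos(a)+w*np.sin(a)*1,y,120+u*np.sin(a)+w*np.cos(a)))
m=least_squares(lambda a:np.concatenate([proj(c,L(a[0],u,y,6))-uv for c,uv,(u,y) in k]),[1.08]);print("lid",m.x,m.fun)
print("pin pred",L(m.x[0],100,-148,6),proj("scene",L(m.x[0],100,-148,6)))
print("mug",inv(np.array([.507,-.395,0])))
```

```text
[0.5363 0.0412 0.0676] [[-1.6488 -1.1483]
 [-0.8476 -0.121 ]
 [-1.521   1.8849]
 [ 0.4658 -0.5868]
 [ 1.3647 -1.1   ]
 [ 0.3313 -0.7356]
 [-3.0113 -1.3286]
 [ 1.0277  2.2102]]
[0.5371 0.0405 0.0602]
[0.5371 0.0405 0.0602]
handle tri [ 0.5327 -0.1529  0.1103] 0.0008069905279339323 [ -16.7654 -193.4338  110.3453]
pin [  53.8547 -154.34    220.1934]
press [ 31.898    4.0746 291.9866]
hand bin [-16.9746 110.785 ] [ 0.0326  0.1327  0.1412 -0.1861] [ 0.5325 -0.1535  0.1108]
lid [1.0719] [ 0.5439 -0.3414  0.3708  1.426   0.6913 -0.8319]
pin pred [ 0.6086 -0.1022  0.2107] [355.0051 231.6136]
mug [ -58.7401 -433.2251    0.    ]
```

```bash
cat >> h.py <<'E'
p=np.array([.5363,.0412,.065])
def T(q):
    c,s=np.cos(p[2]),np.sin(p[2]);q=np.array(q)/1000;return np.array([p[0]+c*q[0]-s*q[1],p[1]+s*q[0]+c*q[1],q[2]])
def inv(w):
    c,s=np.cos(p[2]),np.sin(p[2]);d=np.array(w[:2])-p[:2];return np.array([c*d[0]+s*d[1],-s*d[0]+c*d[1],w[2]])*1000
def delta(goal,yaw,s=None):
    s=s or bot.sense();o=s["orientation"]
    from scipy.spatial.transform import Rotation as R
    M=R.from_euler("xyz",o).as_matrix();d=M.T@(np.array(goal)-s["position"])/.05
    return np.round(d,3),"roll",round(-((yaw-o[2]+np.pi)%(2*np.pi)-np.pi)*18/np.pi,3)
E
python3 - <<'E'
from h import *
s=bot.sense();print(delta([.5325,-.156,.40],np.pi/2+.065),np.linalg.norm(s["position"][:2]))
for y in(-141,-150):
  for uv in((322.5,290.3),(325,288)):
    o,v=ray("scene",uv);n=np.array([-np.sin(-p[2])*-1*0,0,0]);c,s_=np.cos(p[2]),np.sin(p[2]);ny=np.array([-s_,c,0])
    t=((T((0,y,0))-o)@ny)/(v@ny);print(y,uv,inv(o+t*v))
E
```

```text
(array([-11.009, -11.097,  -3.154]), 'roll', np.float64(6.268)) 0.6250104454310732
-141 (322.5, 290.3) [ -80.86862192 -141.           77.73805028]
-141 (325, 288) [ -69.35044998 -141.           77.95160951]
-150 (322.5, 290.3) [ -91.30493177 -150.           92.49249803]
-150 (325, 288) [ -79.94702077 -150.           92.70308585]
```

```bash
python3 -m jog '[{"claw":1,"dx":0,"dy":0,"dz":-1.1,"roll":0},{"claw":1,"dx":-0.3,"dy":-0.3,"dz":-2.2,"roll":0.6},{"claw":1,"dx":-0.9,"dy":-0.9,"dz":-3.1,"roll":1.4},{"claw":1,"dx":-1.7,"dy":-1.7,"dz":-3.15,"roll":2.2},{"claw":1,"dx":-2.5,"dy":-2.5,"dz":-3.15,"roll":3},{"claw":1,"dx":-3.3,"dy":-3.3,"dz":-3.15,"roll":3.8},{"claw":1,"dx":-4.1,"dy":-4.1,"dz":-3.15,"roll":4.6},{"claw":1,"dx":-4.9,"dy":-4.9,"dz":-3.15,"roll":5.4},{"claw":1,"dx":-5.7,"dy":-5.7,"dz":-3.15,"roll":6.1},{"claw":1,"dx":-6.5,"dy":-6.5,"dz":-3.15,"roll":6.27}]'; python3 -c "
from h import *
print(delta([.5325,-.156,.40],np.pi/2+.065))"
```

```text
t: 2.45
position: [0.4182, 0.1431, 0.4001]
orientation: [3.141, -0.0, 1.633]
force: [1.7, 0.0, 0.0]
gripper_width: 1.003
grip_force: 0.0
(array([-6.113e+00,  1.909e+00,  2.000e-03]), 'roll', np.float64(-0.014))
```

```bash
python3 -m jog '[{"claw":0.6,"dx":-0.8,"dy":0.25,"dz":0,"roll":0},{"claw":0.6,"dx":-1.8,"dy":0.55,"dz":0,"roll":0},{"claw":0.6,"dx":-2.8,"dy":0.85,"dz":0,"roll":0},{"claw":0.6,"dx":-3.8,"dy":1.2,"dz":0,"roll":0},{"claw":0.6,"dx":-4.8,"dy":1.5,"dz":0,"roll":0},{"claw":0.6,"dx":-5.7,"dy":1.8,"dz":0,"roll":0},{"claw":0.6,"dx":-6.11,"dy":1.91,"dz":0.6,"roll":0},{"claw":0.6,"dx":-6.11,"dy":1.91,"dz":1.6,"roll":0},{"claw":0.6,"dx":-6.11,"dy":1.91,"dz":2.6,"roll":0},{"claw":0.6,"dx":-6.11,"dy":1.91,"dz":3.2,"roll":0}]'
python3 - <<'E'
from h import *
s=bot.sense();print(s["position"],s["force"],inv(s["position"]),delta([.5325,-.156,.103],np.pi/2+.065))
ims=[]
for c in("scene","top"):
    im=bot.get_image(c)[:,:,::-1].copy()
    print(c,[(x["uv"],x["confidence"]) for x in bot.landmark_of("knee_handle",c)[:2]])
    x,y=(350,260) if c=="scene" else(340,235)
    print(proj(c,s["position"]))
    ims.append(cv2.resize(im[y-60:y+50,x-55:x+55],(400,400),interpolation=cv2.INTER_CUBIC))
cv2.imwrite("pics/c1.png",np.hstack(ims))
E
```

```text
t: 3.7
position: [0.5323, -0.1537, 0.2376]
orientation: [-3.14, -0.001, 1.635]
force: [0.7, -0.6, -0.1]
gripper_width: 0.599
grip_force: 0.0
[ 0.53229476 -0.15369222  0.2375955 ] [ 0.72406708 -0.55704097 -0.05274331] [ -16.65585893 -194.22049664  237.59549829] (array([-0.049,  0.006,  2.692]), 'roll', np.float64(-0.003))
scene [([298.1, 255.2], 0.75), ([345.4, 275.0], 0.63)]
[351.40586336 245.61654256]
top [([343.7, 240.7], 0.45)]
[345.71100628 218.51286651]
```

View pics/c1.png

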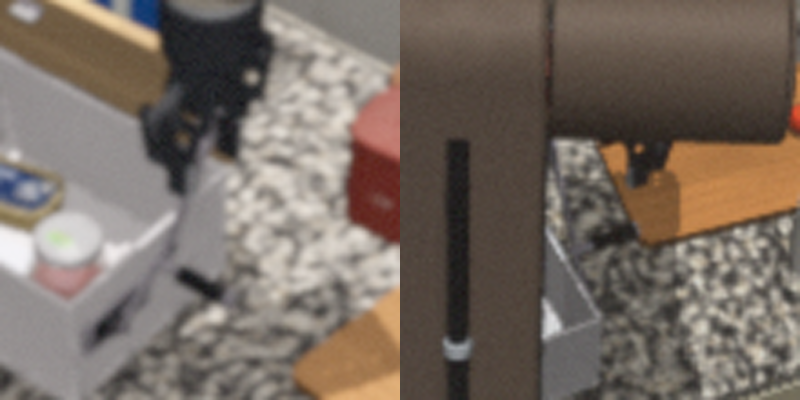

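```bash
python3 -m jog '[{"claw":0.6,"dx":-0.03,"dy":0,"dz":0.5,"roll":0},{"claw":0.6,"dx":-0.03,"dy":0,"dz":1.1,"roll":0},{"claw":0.6,"dx":-0.03,"dy":0,"dz":1.7,"roll":0},{"claw":0.6,"dx":-0.03,"dy":0,"dz":2.2,"roll":0},{"claw":0.6,"dx":-0.03,"dy":0,"dz":2.5,"roll":0},{"claw":0.6,"dx":-0.03,"dy":0,"dz":2.69,"roll":0},{"claw":0.5,"dx":-0.03,"dy":0,"dz":2.69,"roll":0},{"claw":0.4,"dx":-0.03,"dy":0,"dz":2.69,"roll":0},{"claw":0.34,"dx":-0.03,"dy":0,"dz":2.69,"roll":0},{"claw":0.34,"dx":-0.03,"dy":0,"dz":2.69,"roll":0}]'; python3 -m jog '[{"claw":0.32,"dx":0,"dy":0,"dz":0,"roll":0},{"claw":0.31,"dx":0,"dy":0,"dz":0,"roll":0},{"claw":0.3,"dx":0,"dy":0,"dz":0,"roll":0},{"claw":0.29,"dx":0,"dy":0,"dz":0,"roll":0},{"claw":0.28,"dx":0,"dy":0,"dz":0,"roll":0},{"claw":0.27,"dx":0,"dy":0,"dz":0,"roll":0},{"claw":0.26,"dx":0,"dy":0,"dz":0,"roll":0},{"claw":0.26,"dx":0,"dy":0,"dz":0,"roll":0},{"claw":0.26,"dx":0,"dy":0,"dz":0,"roll":0},{"claw":0.26,"dx":0,"dy":0,"dz":0,"roll":0}]'
python3 -c "
from bench import bot
s=bot.sense();print(s['position'],s['force'],s['gripper_width'],s['grip_force'])"
```

```text
t: 5.15
position: [0.5332, -0.1554, 0.1056]
orientation: [3.141, 0.0, 1.635]
force: [-0.0, -0.1, 0.7]
gripper_width: 0.338
grip_force: 0.0
t: 6.4
position: [0.5331, -0.1553, 0.1053]
orientation: [3.141, -0.0, 1.635]
force: [-0.4, 0.2, 0.5]
gripper_width: 0.257
grip_force: 0.0
[ 0.53306491 -0.155324    0.10530532] [-0.42597325  0.15773886  0.47636515] 0.25741126150773047 0.0
```

```bash
python3 -m jog '[{"claw":0.255,"dx":0,"dy":0,"dz":0,"roll":0},{"claw":0.25,"dx":0,"dy":0,"dz":0,"roll":0},{"claw":0.245,"dx":0,"dy":0,"dz":0,"roll":0},{"claw":0.24,"dx":0,"dy":0,"dz":0,"roll":0},{"claw":0.235,"dx":0,"dy":0,"dz":0,"roll":0},{"claw":0.23,"dx":0,"dy":0,"dz":0,"roll":0},{"claw":0.225,"dx":0,"dy":0,"dz":0,"roll":0},{"claw":0.225,"dx":0,"dy":0,"dz":0,"roll":0},{"claw":0.225,"dx":0,"dy":0,"dz":0,"roll":0},{"claw":0.225,"dx":0,"dy":0,"dz":0,"roll":0}]'
python3 -c "
from bench import bot
s=bot.sense();print(s['position'],s['force'],s['gripper_width'],s['grip_force'])"
```

```text
t: 7.65
position: [0.5332, -0.1554, 0.1054]
orientation: [3.141, 0.0, 1.635]
force: [4.0, -0.2, 0.8]
gripper_width: 0.225
grip_force: 1.9
[ 0.53318766 -0.15538518  0.1053599 ] [ 4.04448153 -0.22675444  0.80688123] 0.22489975582407817 1.8929480016231537
```

```bash
python3 -m jog '[{"claw":0.225,"dx":0,"dy":0.02,"dz":0,"roll":0},{"claw":0.225,"dx":0,"dy":0.04,"dz":0,"roll":0},{"claw":0.225,"dx":0,"dy":0.04,"dz":0,"roll":0},{"claw":0.215,"dx":0,"dy":0.04,"dz":0,"roll":0},{"claw":0.21,"dx":0,"dy":0.04,"dz":0,"roll":0},{"claw":0.205,"dx":0,"dy":0.04,"dz":0,"roll":0},{"claw":0.2,"dx":0,"dy":0.04,"dz":0,"roll":0},{"claw":0.2,"dx":0,"dy":0.04,"dz":0,"roll":0},{"claw":0.2,"dx":0,"dy":0.04,"dz":0,"roll":0},{"claw":0.2,"dx":0,"dy":0.04,"dz":0,"roll":0}]'
python3 -c "
from bench import bot
s=bot.sense();print(s['position'],s['force'],s['gripper_width'],s['grip_force'])"
```

```text
t: 8.9
position: [0.5351, -0.1552, 0.1053]
orientation: [3.141, -0.0, 1.635]
force: [0.2, -0.5, -0.5]
gripper_width: 0.202
grip_force: 0.3
[ 0.53506519 -0.15520251  0.10529079] [ 0.21058051 -0.47668823 -0.52124058] 0.20195056826308688 0.25414799340069294
```

Centred. Close fully.

```bash
python3 -m jog '[{"claw":0.195,"dx":0,"dy":0,"dz":0,"roll":0},{"claw":0.19,"dx":0,"dy":0,"dz":0,"roll":0},{"claw":0.18,"dx":0,"dy":0,"dz":0,"roll":0},{"claw":0.16,"dx":0,"dy":0,"dz":0,"roll":0},{"claw":0.1,"dx":0,"dy":0,"dz":0,"roll":0},{"claw":0.05,"dx":0,"dy":0,"dz":0,"roll":0},{"claw":0,"dx":0,"dy":0,"dz":0,"roll":0},{"claw":0,"dx":0,"dy":0,"dz":0,"roll":0},{"claw":0,"dx":0,"dy":0,"dz":0,"roll":0},{"claw":0,"dx":0,"dy":0,"dz":0,"roll":0}]'
python3 -c "
from h import *
s=bot.sense();print(s['position'],s['force'],s['gripper_width'],s['grip_force'],inv(s['position']))"
```

```text
t: 10.15
position: [0.5351, -0.1552, 0.1053]
orientation: [3.141, 0.0, 1.636]
force: [2.9, -0.4, 1.8]
gripper_width: 0.164
grip_force: 58.5
[ 0.53510846 -0.155208    0.1053249 ] [ 2.87908823 -0.41776851  1.8093493 ] 0.16364072718340386 58.51097524166107 [ -13.94655735 -195.91583669  105.32490005]
```

```bash
cat >> h.py <<'E'
import json,os
from scipy.optimize import least_squares
PF="log.json"
def pin(a): return np.array([105-100*np.cos(a)+6*np.sin(a),120+100*np.sin(a)+6*np.cos(a)])
K0=np.array([-14.,111.]);Z0=105.3;X0=-13.95
def meas(record=True):
    L=json.load(open(PF)) if os.path.exists(PF) else []
    s=bot.sense();b=inv(s["position"]);K=K0+[b[0]-X0,b[2]-Z0];c,sn=np.cos(p[2]),np.sin(p[2])
    f=s["force"];f=[c*f[0]+sn*f[1],f[2]]
    if record:L.append([*K,*f]);json.dump(L,open(PF,"w"))
    return K,np.array(f),s,L,b
def solve(K,f,F,l):
    # pin from K and l on lid circle
    H=np.array([105,120.]);a=least_squares(lambda a:np.linalg.norm(pin(a[0])-K)-l,[solve.a]).x[0];solve.a=a
    P=pin(a);u=(F-K)/np.linalg.norm(F-K);v=(P-K)/np.linalg.norm(P-K)
    Tl,Tu=np.linalg.solve(np.c_[u,v],f);return a,Tl,Tu,P
solve.a=1.075
def report(step=8,prior=(-61,74)):
    K,f,s,L,b=meas();l=np.linalg.norm(pin(1.075)-K0)
    def fun(q):
        solve.a=1.075;r=[]
        for x in L:
            k=np.array(x[:2]);fo=np.array(x[2:]);u=(k-q)/np.linalg.norm(k-q)
            # radial part of force link exerts: fallback when arms nearly aligned
            a,Tl,Tu,P=solve(k,fo,q,l)
            w=(P-k)/np.linalg.norm(P-k);al=abs(u[0]*w[1]-u[1]*w[0])
            r.append((np.linalg.norm(k-q)-60-np.clip(Tl,-15,15)/6)*min(1,al/.5))
        return np.r_[np.array(r)/.5,(q-np.array(prior))/5,(np.linalg.norm(K0-q)-60)/.5]
    F=least_squares(fun,prior).x;solve.a=1.075
    for x in L: a,Tl,Tu,P=solve(np.array(x[:2]),np.array(x[2:]),F,l)
    d=K-F;th=np.arctan2(d[1],d[0])
    kb=np.arctan2(*(P-K)[::-1])
    print("K",K.round(2),"f",f.round(2),"rho-60",round(np.hypot(*d)-60,2),"F",F.round(2),"th",round(np.degrees(th),1),"lid",round(a,3),"bend(th-KP)",round(th-kb,3),"Tl",Tl.round(1),"Tu",Tu.round(1),"grip",s["gripper_width"].round(3),"ybin",b[1].round(1))
    u=d/np.hypot(*d);print("f rad/tan",(f@u).round(2),(f@[-u[1],u[0]]).round(2))
    for i in range(1,5):
        t=th+np.radians(step*i);g=F+60*np.array([np.cos(t),np.sin(t)])-K
        print("  th+%d: dy %.3f dz %.3f"%(step*i,g[0]/50,-g[1]/50))
E
python3 -c "
from h import *
report()"
python3 -m jog '[{"claw":0,"dx":0,"dy":-0.015,"dz":-0.017,"roll":0},{"claw":0,"dx":0,"dy":-0.03,"dz":-0.034,"roll":0},{"claw":0,"dx":0,"dy":-0.045,"dz":-0.051,"roll":0},{"claw":0,"dx":0,"dy":-0.06,"dz":-0.067,"roll":0},{"claw":0,"dx":0,"dy":-0.07,"dz":-0.079,"roll":0},{"claw":0,"dx":0,"dy":-0.08,"dz":-0.09,"roll":0},{"claw":0,"dx":0,"dy":-0.08,"dz":-0.09,"roll":0},{"claw":0,"dx":0,"dy":-0.08,"dz":-0.09,"roll":0},{"claw":0,"dx":0,"dy":-0.08,"dz":-0.09,"roll":0},{"claw":0,"dx":0,"dy":-0.08,"dz":-0.09,"roll":0}]'
python3 -c "
from h import *
report()"
```

```text
t: 11.4
position: [0.531, -0.1555, 0.1098]
orientation: [-3.142, -0.0, 1.635]
force: [2.1, -0.5, 1.1]
gripper_width: 0.16
grip_force: 58.6Traceback (most recent call last):
  File "<string>", line 3, in <module>
    report()
    ~~~~~~^^
  File "h.py", line 60, in report
    print("K",K.round(2),"f",f.round(2),"rho-60",round(np.hypot(*d)-60,2),"F",F.round(2),"th",round(np.degrees(th),1),"lid",round(a,3),"bend(th-KP)",round(th-kb,3),"Tl",Tl.round(1),"Tu",Tu.round(1),"grip",s["gripper_width"].round(3),"ybin",b[1].round(1))
                                                                                                                                                                                                             ^^^^^^^^^^^^^^^^^^^^^^^^
AttributeError: 'float' object has no attribute 'round'
Traceback (most recent call last):
  File "h.py", line 60, in report
    print("K",K.round(2),"f",f.round(2),"rho-60",round(np.hypot(*d)-60,2),"F",F.round(2),"th",round(np.degrees(th),1),"lid",round(a,3),"bend(th-KP)",round(th-kb,3),"Tl",Tl.round(1),"Tu",Tu.round(1),"grip",s["gripper_width"].round(3),"ybin",b[1].round(1))
                                                                                                                                                                                                             ^^^^^^^^^^^^^^^^^^^^^^^^
AttributeError: 'float' object has no attribute 'round'
```

```bash
sed -i 's/s\["gripper_width"\].round(3)/round(s["gripper_width"],3)/' h.py; python3 -c "
import json;L=json.load(open('log.json'));print(L);json.dump(L[:1],open('log.json','w'))
from h import *
report()"
```

```text
[[-13.996557347239271, 111.02490005321113, 2.845872461012402, 1.8093493049634333], [-18.084145194708732, 115.48728921397145, 2.0314874912461316, 1.0899760410583026]]
K [-18.08 115.49] f [2.03 1.09] rho-60 -0.41 F [-61.51  74.68] th 43.2 lid 1.085 bend(th-KP) -0.11 Tl -7.6 Tu -5.4 grip 0.16 ybin -195.9
f rad/tan 2.23 -0.6
  th+8: dy -0.117 dz -0.119
  th+16: dy -0.254 dz -0.215
  th+24: dy -0.404 dz -0.290
  th+32: dy -0.562 dz -0.344
```

```bash
python3 -m jog '[{"claw":0,"dx":0,"dy":-0.02,"dz":-0.02,"roll":0},{"claw":0,"dx":0,"dy":-0.04,"dz":-0.042,"roll":0},{"claw":0,"dx":0,"dy":-0.06,"dz":-0.063,"roll":0},{"claw":0,"dx":0,"dy":-0.08,"dz":-0.083,"roll":0},{"claw":0,"dx":0,"dy":-0.1,"dz":-0.102,"roll":0},{"claw":0,"dx":0,"dy":-0.117,"dz":-0.118,"roll":0},{"claw":0,"dx":0,"dy":-0.117,"dz":-0.118,"roll":0},{"claw":0,"dx":0,"dy":-0.117,"dz":-0.118,"roll":0},{"claw":0,"dx":0,"dy":-0.117,"dz":-0.118,"roll":0},{"claw":0,"dx":0,"dy":-0.117,"dz":-0.118,"roll":0}]'
python3 -c "
from h import *
report()"
```

```text
t: 12.65
position: [0.5251, -0.1558, 0.1156]
orientation: [-3.141, -0.0, 1.636]
force: [-1.0, -1.3, 0.0]
gripper_width: 0.16
grip_force: 58.5
K [-24.04 121.31] f [-1.1   0.01] rho-60 -0.35 F [-61.86  75.18] th 50.7 lid 1.088 bend(th-KP) 0.087 Tl -9.2 Tu -9.9 grip 0.16 ybin -195.9
f rad/tan -0.69 0.86
  th+8: dy -0.132 dz -0.102
  th+16: dy -0.281 dz -0.179
  th+24: dy -0.439 dz -0.235
  th+32: dy -0.603 dz -0.268
```

```bash
python3 -m jog '[{"claw":0,"dx":0,"dy":-0.022,"dz":-0.02,"roll":0},{"claw":0,"dx":0,"dy":-0.045,"dz":-0.038,"roll":0},{"claw":0,"dx":0,"dy":-0.067,"dz":-0.056,"roll":0},{"claw":0,"dx":0,"dy":-0.09,"dz":-0.073,"roll":0},{"claw":0,"dx":0,"dy":-0.112,"dz":-0.089,"roll":0},{"claw":0,"dx":0,"dy":-0.132,"dz":-0.102,"roll":0},{"claw":0,"dx":0,"dy":-0.132,"dz":-0.102,"roll":0},{"claw":0,"dx":0,"dy":-0.132,"dz":-0.102,"roll":0},{"claw":0,"dx":0,"dy":-0.132,"dz":-0.102,"roll":0},{"claw":0,"dx":0,"dy":-0.132,"dz":-0.102,"roll":0}]'
python3 -c "
from h import *
report()"
```

```text
t: 13.9
position: [0.5185, -0.1562, 0.1207]
orientation: [-3.141, -0.0, 1.636]
force: [-1.8, -1.9, -2.9]
gripper_width: 0.162
grip_force: 58.5
K [-30.62 126.39] f [-1.88 -2.87] rho-60 0.37 F [-61.27  74.37] th 59.5 lid 1.075 bend(th-KP) 0.303 Tl 2.9 Tu -0.6 grip 0.162 ybin -195.8
f rad/tan -3.43 0.17
  th+8: dy -0.154 dz -0.068
  th+16: dy -0.312 dz -0.121
  th+24: dy -0.477 dz -0.152
  th+32: dy -0.644 dz -0.159
```

```bash
python3 -m jog '[{"claw":0,"dx":0,"dy":-0.026,"dz":-0.012,"roll":0},{"claw":0,"dx":0,"dy":-0.052,"dz":-0.025,"roll":0},{"claw":0,"dx":0,"dy":-0.078,"dz":-0.037,"roll":0},{"claw":0,"dx":0,"dy":-0.104,"dz":-0.049,"roll":0},{"claw":0,"dx":0,"dy":-0.13,"dz":-0.06,"roll":0},{"claw":0,"dx":0,"dy":-0.154,"dz":-0.07,"roll":0},{"claw":0,"dx":0,"dy":-0.154,"dz":-0.07,"roll":0},{"claw":0,"dx":0,"dy":-0.154,"dz":-0.07,"roll":0},{"claw":0,"dx":0,"dy":-0.154,"dz":-0.07,"roll":0},{"claw":0,"dx":0,"dy":-0.154,"dz":-0.07,"roll":0}]'
python3 -c "
from h import *
report()"
```

```text
t: 15.15
position: [0.5109, -0.1567, 0.1243]
orientation: [-3.141, -0.0, 1.636]
force: [-2.6, -1.3, -4.9]
gripper_width: 0.164
grip_force: 58.5
K [-38.29 129.95] f [-2.64 -4.92] rho-60 0.59 F [-60.68  73.65] th 68.3 lid 1.039 bend(th-KP) 0.511 Tl 4.4 Tu -1.3 grip 0.164 ybin -195.9
f rad/tan -5.54 0.64
  th+8: dy -0.164 dz -0.040
  th+16: dy -0.329 dz -0.068
  th+24: dy -0.496 dz -0.073
  th+32: dy -0.663 dz -0.055
```

```bash
python3 -m jog '[{"claw":0,"dx":0,"dy":-0.03,"dz":-0.005,"roll":0},{"claw":0,"dx":0,"dy":-0.06,"dz":-0.01,"roll":0},{"claw":0,"dx":0,"dy":-0.09,"dz":-0.017,"roll":0},{"claw":0,"dx":0,"dy":-0.12,"dz":-0.024,"roll":0},{"claw":0,"dx":0,"dy":-0.15,"dz":-0.032,"roll":0},{"claw":0,"dx":0,"dy":-0.18,"dz":-0.038,"roll":0},{"claw":0,"dx":0,"dy":-0.2,"dz":-0.042,"roll":0},{"claw":0,"dx":0,"dy":-0.2,"dz":-0.042,"roll":0},{"claw":0,"dx":0,"dy":-0.2,"dz":-0.042,"roll":0},{"claw":0,"dx":0,"dy":-0.2,"dz":-0.042,"roll":0}]'
python3 -c "
from h import *
report()"
```

```text
t: 16.4
position: [0.5009, -0.1574, 0.1263]
orientation: [-3.141, -0.0, 1.636]
force: [-1.4, -1.2, -2.7]
gripper_width: 0.159
grip_force: 58.8
K [-48.27 132.04] f [-1.52 -2.66] rho-60 0.04 F [-60.23  73.21] th 78.5 lid 0.972 bend(th-KP) 0.742 Tl 1.9 Tu -1.4 grip 0.159 ybin -195.9
f rad/tan -2.91 0.96
  th+8: dy -0.166 dz -0.021
  th+16: dy -0.334 dz -0.020
  th+24: dy -0.499 dz 0.005
  th+32: dy -0.660 dz 0.053
```

```bash
python3 -m jog '[{"claw":0,"dx":0,"dy":-0.035,"dz":-0.006,"roll":0},{"claw":0,"dx":0,"dy":-0.07,"dz":-0.011,"roll":0},{"claw":0,"dx":0,"dy":-0.105,"dz":-0.015,"roll":0},{"claw":0,"dx":0,"dy":-0.14,"dz":-0.019,"roll":0},{"claw":0,"dx":0,"dy":-0.175,"dz":-0.021,"roll":0},{"claw":0,"dx":0,"dy":-0.21,"dz":-0.022,"roll":0},{"claw":0,"dx":0,"dy":-0.25,"dz":-0.022,"roll":0},{"claw":0,"dx":0,"dy":-0.25,"dz":-0.022,"roll":0},{"claw":0,"dx":0,"dy":-0.25,"dz":-0.022,"roll":0},{"claw":0,"dx":0,"dy":-0.25,"dz":-0.022,"roll":0}]'
python3 -c "
from h import *
report()"
```

```text
t: 17.65
position: [0.4884, -0.1582, 0.1274]
orientation: [-3.141, -0.0, 1.636]
force: [-2.2, -1.0, -1.8]
gripper_width: 0.166
grip_force: 58.8
K [-60.85 133.13] f [-2.3  -1.84] rho-60 -0.0 F [-60.15  73.14] th 90.7 lid 0.874 bend(th-KP) 1.017 Tl 0.4 Tu -2.7 grip 0.166 ybin -195.9
f rad/tan -1.81 2.33
  th+8: dy -0.167 dz 0.014
  th+16: dy -0.330 dz 0.050
  th+24: dy -0.487 dz 0.109
  th+32: dy -0.634 dz 0.190
```

```bash
python3 -m jog '[{"claw":0,"dx":0,"dy":-0.045,"dz":0.001,"roll":0},{"claw":0,"dx":0,"dy":-0.09,"dz":0.004,"roll":0},{"claw":0,"dx":0,"dy":-0.13,"dz":0.008,"roll":0},{"claw":0,"dx":0,"dy":-0.17,"dz":0.014,"roll":0},{"claw":0,"dx":0,"dy":-0.21,"dz":0.021,"roll":0},{"claw":0,"dx":0,"dy":-0.25,"dz":0.03,"roll":0},{"claw":0,"dx":0,"dy":-0.29,"dz":0.04,"roll":0},{"claw":0,"dx":0,"dy":-0.33,"dz":0.051,"roll":0},{"claw":0,"dx":0,"dy":-0.33,"dz":0.051,"roll":0},{"claw":0,"dx":0,"dy":-0.33,"dz":0.051,"roll":0}]'
python3 -c "
from h import *
report()"
```

```text
t: 18.9
position: [0.4718, -0.1593, 0.1249]
orientation: [-3.141, -0.0, 1.636]
force: [-3.7, -1.2, -2.8]
gripper_width: 0.161
grip_force: 58.7
K [-77.4  130.56] f [-3.75 -2.78] rho-60 0.03 F [-60.05  73.09] th 106.8 lid 0.716 bend(th-KP) 1.371 Tl 0.7 Tu -4.5 grip 0.161 ybin -195.9
f rad/tan -1.58 4.4
  th+8: dy -0.156 dz 0.060
  th+16: dy -0.303 dz 0.141
  th+24: dy -0.437 dz 0.241
  th+32: dy -0.556 dz 0.359
```

```bash
python3 -m jog '[{"claw":0,"dx":0,"dy":-0.04,"dz":0.012,"roll":0},{"claw":0,"dx":0,"dy":-0.079,"dz":0.027,"roll":0},{"claw":0,"dx":0,"dy":-0.118,"dz":0.043,"roll":0},{"claw":0,"dx":0,"dy":-0.156,"dz":0.06,"roll":0},{"claw":0,"dx":0,"dy":-0.194,"dz":0.079,"roll":0},{"claw":0,"dx":0,"dy":-0.231,"dz":0.099,"roll":0},{"claw":0,"dx":0,"dy":-0.267,"dz":0.12,"roll":0},{"claw":0,"dx":0,"dy":-0.303,"dz":0.141,"roll":0},{"claw":0,"dx":0,"dy":-0.303,"dz":0.141,"roll":0},{"claw":0,"dx":0,"dy":-0.303,"dz":0.141,"roll":0}]'
python3 -c "
from h import *
report()"
```

```text
t: 20.15
position: [0.4567, -0.1602, 0.1178]
orientation: [-3.141, -0.0, 1.636]
force: [-4.0, -1.4, -4.7]
gripper_width: 0.161
grip_force: 58.6
K [-92.57 123.49] f [-4.11 -4.72] rho-60 0.18 F [-59.84  73.  ] th 123.0 lid 0.532 bend(th-KP) 1.716 Tl 2.6 Tu -6.1 grip 0.161 ybin -195.8
f rad/tan -1.73 6.01
  th+8: dy -0.132 dz 0.104
  th+16: dy -0.250 dz 0.222
  th+24: dy -0.351 dz 0.356
  th+32: dy -0.432 dz 0.502
```

```bash
python3 -m jog '[{"claw":0,"dx":0,"dy":-0.034,"dz":0.025,"roll":0},{"claw":0,"dx":0,"dy":-0.068,"dz":0.051,"roll":0},{"claw":0,"dx":0,"dy":-0.1,"dz":0.077,"roll":0},{"claw":0,"dx":0,"dy":-0.132,"dz":0.104,"roll":0},{"claw":0,"dx":0,"dy":-0.163,"dz":0.133,"roll":0},{"claw":0,"dx":0,"dy":-0.193,"dz":0.162,"roll":0},{"claw":0,"dx":0,"dy":-0.222,"dz":0.192,"roll":0},{"claw":0,"dx":0,"dy":-0.25,"dz":0.222,"roll":0},{"claw":0,"dx":0,"dy":-0.25,"dz":0.222,"roll":0},{"claw":0,"dx":0,"dy":-0.25,"dz":0.222,"roll":0}]'
python3 -c "
from h import *
report()"
```

```text
t: 21.4
position: [0.4442, -0.161, 0.1067]
orientation: [-3.141, -0.0, 1.635]
force: [-4.3, -1.9, -4.2]
gripper_width: 0.163
grip_force: 58.6
K [-105.05  112.41] f [-4.45 -4.18] rho-60 0.15 F [-59.66  72.94] th 139.0 lid 0.329 bend(th-KP) 2.056 Tl 2.6 Tu -6.9 grip 0.163 ybin -195.8
f rad/tan 0.61 6.07
  th+8: dy -0.098 dz 0.136
  th+16: dy -0.180 dz 0.282
  th+24: dy -0.240 dz 0.438
  th+32: dy -0.277 dz 0.601
```

```bash
python3 -m jog '[{"claw":0,"dx":0,"dy":-0.026,"dz":0.033,"roll":0},{"claw":0,"dx":0,"dy":-0.051,"dz":0.067,"roll":0},{"claw":0,"dx":0,"dy":-0.075,"dz":0.101,"roll":0},{"claw":0,"dx":0,"dy":-0.098,"dz":0.136,"roll":0},{"claw":0,"dx":0,"dy":-0.121,"dz":0.172,"roll":0},{"claw":0,"dx":0,"dy":-0.142,"dz":0.208,"roll":0},{"claw":0,"dx":0,"dy":-0.142,"dz":0.208,"roll":0},{"claw":0,"dx":0,"dy":-0.142,"dz":0.208,"roll":0},{"claw":0,"dx":0,"dy":-0.142,"dz":0.208,"roll":0},{"claw":0,"dx":0,"dy":-0.142,"dz":0.208,"roll":0}]'
python3 -c "
from h import *
report(4)"
```

```text
t: 22.65
position: [0.437, -0.1615, 0.0962]
orientation: [-3.141, -0.0, 1.636]
force: [-5.6, -2.3, -4.6]
gripper_width: 0.158
grip_force: 58.6
K [-112.27  101.89] f [-5.73 -4.55] rho-60 0.21 F [-59.5   72.91] th 151.2 lid 0.157 bend(th-KP) 2.319 Tl 3.4 Tu -9.2 grip 0.158 ybin -195.8
f rad/tan 2.83 6.75
  th+4: dy -0.034 dz 0.077
  th+8: dy -0.066 dz 0.154
  th+12: dy -0.093 dz 0.233
  th+16: dy -0.115 dz 0.314
```

```bash
python3 -m jog '[{"claw":0,"dx":0,"dy":-0.012,"dz":0.025,"roll":0},{"claw":0,"dx":0,"dy":-0.023,"dz":0.05,"roll":0},{"claw":0,"dx":0,"dy":-0.034,"dz":0.076,"roll":0},{"claw":0,"dx":0,"dy":-0.042,"dz":0.095,"roll":0},{"claw":0,"dx":0,"dy":-0.047,"dz":0.107,"roll":0},{"claw":0,"dx":0,"dy":-0.047,"dz":0.107,"roll":0},{"claw":0,"dx":0,"dy":-0.047,"dz":0.107,"roll":0},{"claw":0,"dx":0,"dy":-0.047,"dz":0.107,"roll":0},{"claw":0,"dx":0,"dy":-0.047,"dz":0.107,"roll":0},{"claw":0,"dx":0,"dy":-0.047,"dz":0.107,"roll":0}]'
python3 -c "
from h import *
report(2)
for c in('scene',):
    im=bot.get_image(c)[:,:,::-1]
    cv2.imwrite('pics/c2.png',cv2.resize(im[170:320,230:400],(680,600),interpolation=cv2.INTER_CUBIC))
for t in('lid_pin','lid_press'):print(t,[(x['uv'],x['confidence']) for x in bot.landmark_of(t,'scene')[:2]],[proj('scene',T((105-u*np.cos(a)+w*np.sin(a),y,120+u*np.sin(a)+w*np.cos(a)))).round(1) for a in(0,.05,.1,.15) for u,y,w in [((100,-148,6) if t=='lid_pin' else (190,0,17.5))]])
"
```

```text
t: 23.9
position: [0.4347, -0.1616, 0.0909]
orientation: [-3.141, -0.0, 1.636]
force: [-5.3, -3.6, -4.5]
gripper_width: 0.161
grip_force: 58.7
K [-114.63   96.55] f [-5.53 -4.48] rho-60 0.16 F [-59.32  72.89] th 156.8 lid 0.075 bend(th-KP) 2.44 Tl 4.1 Tu -9.8 grip 0.161 ybin -195.8
f rad/tan 3.33 6.3
  th+2: dy -0.013 dz 0.040
  th+4: dy -0.027 dz 0.079
  th+6: dy -0.040 dz 0.119
  th+8: dy -0.052 dz 0.159
lid_pin [] [array([342.6, 263.5]), array([342.7, 262.2]), array([342.8, 260.8]), array([343. , 259.4])]
lid_press [([283.3, 250.4], 0.88)] [array([284.8, 255.6]), array([284.8, 253.1]), array([285. , 250.5]), array([285.2, 247.8])]
```

View pics/c2.png

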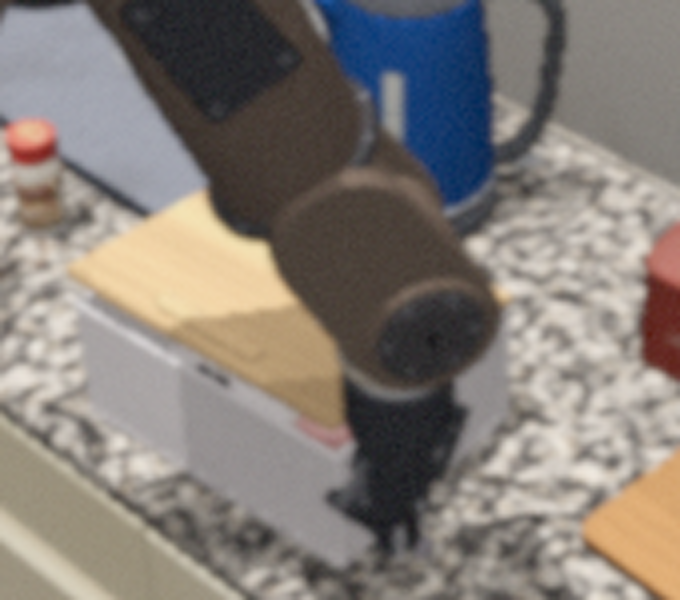

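The picture shows the lid almost down, with the rail near (283,250). That puts the lid at about 0.09 rad. I'll lower it a little more onto the catch.

```bash
python3 -m jog '[{"claw":0,"dx":0,"dy":-0.005,"dz":0.015,"roll":0},{"claw":0,"dx":0,"dy":-0.01,"dz":0.03,"roll":0},{"claw":0,"dx":0,"dy":-0.015,"dz":0.045,"roll":0},{"claw":0,"dx":0,"dy":-0.018,"dz":0.055,"roll":0},{"claw":0,"dx":0,"dy":-0.018,"dz":0.055,"roll":0},{"claw":0,"dx":0,"dy":-0.018,"dz":0.055,"roll":0},{"claw":0,"dx":0,"dy":-0.018,"dz":0.055,"roll":0},{"claw":0,"dx":0,"dy":-0.018,"dz":0.055,"roll":0},{"claw":0,"dx":0,"dy":-0.018,"dz":0.055,"roll":0},{"claw":0,"dx":0,"dy":-0.018,"dz":0.055,"roll":0}]'
python3 -c "
from h import *
report(2)
print(bot.landmark_of('lid_press','scene')[0]['uv'])
"
```

```text
t: 25.3
position: [0.4336, -0.1617, 0.0881]
orientation: [-3.141, -0.0, 1.636]
force: [-6.1, -3.9, -4.0]
gripper_width: 0.161
grip_force: 58.7
K [-115.66   93.79] f [-6.37 -4.03] rho-60 0.19 F [-59.22  72.88] th 159.7 lid 0.029 bend(th-KP) 2.504 Tl 3.5 Tu -10.1 grip 0.161 ybin -195.8
f rad/tan 4.58 6.0
  th+2: dy -0.010 dz 0.041
  th+4: dy -0.023 dz 0.081
  th+6: dy -0.034 dz 0.121
  th+8: dy -0.043 dz 0.162
[283.3, 250.4]
```

```bash
python3 -m jog '[{"claw":0,"dx":0,"dy":-0.004,"dz":0.012,"roll":0},{"claw":0,"dx":0,"dy":-0.008,"dz":0.024,"roll":0},{"claw":0,"dx":0,"dy":-0.01,"dz":0.036,"roll":0},{"claw":0,"dx":0,"dy":-0.01,"dz":0.04,"roll":0},{"claw":0,"dx":0,"dy":-0.01,"dz":0.04,"roll":0},{"claw":0,"dx":0,"dy":-0.01,"dz":0.04,"roll":0},{"claw":0,"dx":0,"dy":-0.01,"dz":0.04,"roll":0},{"claw":0,"dx":0,"dy":-0.01,"dz":0.04,"roll":0},{"claw":0,"dx":0,"dy":-0.01,"dz":0.04,"roll":0},{"claw":0,"dx":0,"dy":-0.01,"dz":0.04,"roll":0}]'
python3 -c "
from h import *
report(2)
bot.get_image('scene');print(bot.landmark_of('lid_press','scene')[0]['uv'])
"
```

```text
t: 26.6
position: [0.4331, -0.1618, 0.0861]
orientation: [-3.141, -0.0, 1.636]
force: [-7.2, -4.1, -3.4]
gripper_width: 0.161
grip_force: 58.7
K [-116.23   91.77] f [-7.48 -3.38] rho-60 0.11 F [-59.16  72.88] th 161.7 lid -0.003 bend(th-KP) 2.549 Tl 2.2 Tu -9.9 grip 0.161 ybin -195.8
f rad/tan 6.04 5.56
  th+2: dy -0.010 dz 0.041
  th+4: dy -0.021 dz 0.081
  th+6: dy -0.031 dz 0.122
  th+8: dy -0.039 dz 0.163
[285.2, 254.9]
```

```bash
python3 -m jog '[{"claw":0,"dx":0,"dy":-0.002,"dz":0.01,"roll":0},{"claw":0,"dx":0,"dy":-0.004,"dz":0.02,"roll":0},{"claw":0,"dx":0,"dy":-0.006,"dz":0.03,"roll":0},{"claw":0,"dx":0,"dy":-0.006,"dz":0.03,"roll":0},{"claw":0,"dx":0,"dy":-0.006,"dz":0.03,"roll":0},{"claw":0,"dx":0,"dy":-0.006,"dz":0.03,"roll":0},{"claw":0,"dx":0,"dy":-0.006,"dz":0.03,"roll":0},{"claw":0,"dx":0,"dy":-0.006,"dz":0.03,"roll":0},{"claw":0,"dx":0,"dy":-0.006,"dz":0.03,"roll":0},{"claw":0,"dx":0,"dy":-0.006,"dz":0.03,"roll":0}]'
python3 -c "
from h import *
report(2)
bot.get_image('scene');print(bot.landmark_of('lid_press','scene')[0]['uv'])
"
```

```text
t: 27.95
position: [0.4331, -0.1618, 0.0847]
orientation: [-3.141, -0.0, 1.636]
force: [-5.6, -2.3, -1.6]
gripper_width: 0.161
grip_force: 58.8
K [-116.24   90.43] f [-5.77 -1.59] rho-60 -0.24 F [-59.12  72.87] th 162.9 lid -0.014 bend(th-KP) 2.569 Tl -0.1 Tu -5.9 grip 0.161 ybin -195.9
f rad/tan 5.05 3.21
  th+2: dy -0.016 dz 0.039
  th+4: dy -0.026 dz 0.079
  th+6: dy -0.035 dz 0.120
  th+8: dy -0.043 dz 0.162
[284.5, 251.9]
```

The catch is now taking the load, so I'll release and lift clear.

```bash
python3 -m jog '[{"claw":0.2,"dx":0,"dy":0,"dz":0,"roll":0},{"claw":0.3,"dx":0,"dy":0,"dz":0,"roll":0},{"claw":0.45,"dx":0,"dy":0,"dz":0,"roll":0},{"claw":0.6,"dx":0,"dy":0,"dz":0,"roll":0},{"claw":0.6,"dx":0,"dy":0,"dz":0,"roll":0},{"claw":0.6,"dx":0,"dy":0,"dz":-0.5,"roll":0},{"claw":0.6,"dx":0,"dy":0,"dz":-1.3,"roll":0},{"claw":0.6,"dx":0,"dy":0,"dz":-2.2,"roll":0},{"claw":0.4,"dx":0,"dy":0,"dz":-3,"roll":0},{"claw":0.2,"dx":0,"dy":0,"dz":-3.2,"roll":0}]'
python3 - <<'E'
from h import *
s=bot.sense();print(s['position'],s['force'])
im=bot.get_image('scene')[:,:,::-1];print(bot.landmark_of('lid_press','scene')[0]['uv'],[proj('scene',T((105-190*np.cos(a)+17.5*np.sin(a),0,120+190*np.sin(a)+17.5*np.cos(a)))).round(1) for a in (0,.05,.1)])
cv2.imwrite('pics/c3.png',cv2.resize(im[170:320,230:400],(680,600),interpolation=cv2.INTER_CUBIC))
g=T((-85,0,170));print(g,delta(g,np.pi/2+.065))
E
```

```text
t: 29.3
position: [0.4338, -0.162, 0.247]
orientation: [3.138, 0.002, 1.636]
force: [-0.6, -0.3, -0.8]
gripper_width: 0.209
grip_force: 0.0
[ 0.43378721 -0.16201198  0.24698628] [-0.59931351 -0.29467988 -0.75495635]
[283.6, 254.0] [array([284.8, 255.6]), array([284.8, 253.1]), array([285. , 250.5])]
[0.4514795  0.03567889 0.17      ] (array([3.92 , 0.614, 1.504]), 'roll', np.float64(-0.002))
```

View pics/c3.png

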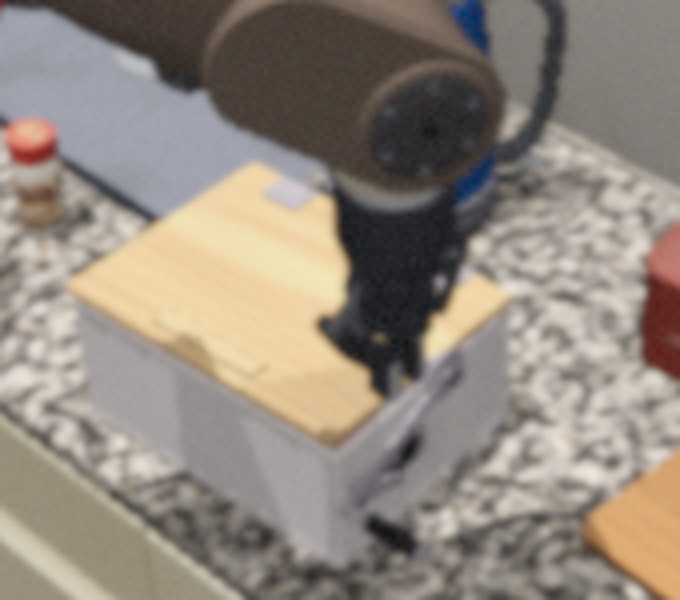

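The lid is resting on its catch, with the rail centre near (283,255). Next I'll move over the rail with the fingers shut.

```bash
python3 -m jog '[{"claw":0,"dx":0.7,"dy":0.1,"dz":0,"roll":0},{"claw":0,"dx":1.6,"dy":0.25,"dz":0,"roll":0},{"claw":0,"dx":2.5,"dy":0.4,"dz":0,"roll":0},{"claw":0,"dx":3.4,"dy":0.55,"dz":0,"roll":0},{"claw":0,"dx":3.92,"dy":0.61,"dz":0.5,"roll":0},{"claw":0,"dx":3.92,"dy":0.61,"dz":1.1,"roll":0},{"claw":0,"dx":3.92,"dy":0.61,"dz":1.5,"roll":0},{"claw":0,"dx":3.92,"dy":0.61,"dz":1.5,"roll":0},{"claw":0,"dx":3.92,"dy":0.61,"dz":1.5,"roll":0},{"claw":0,"dx":3.92,"dy":0.61,"dz":1.5,"roll":0}]'
python3 -c "
from h import *
s=bot.sense();print(s['position'],inv(s['position']),s['force'])"
```

```text
t: 30.65
position: [0.4513, 0.0357, 0.1703]
orientation: [3.141, 0.0, 1.635]
force: [0.1, -0.1, -0.1]
gripper_width: -0.0
grip_force: 0.0
[0.45129508 0.03566796 0.17031146] [-8.51847424e+01  1.07246180e-03  1.70311460e+02] [ 0.11670688 -0.08217761 -0.07803379]
```

```bash
python3 -m jog '[{"claw":0,"dx":0,"dy":0,"dz":0.05,"roll":0},{"claw":0,"dx":0,"dy":0,"dz":0.1,"roll":0},{"claw":0,"dx":0,"dy":0,"dz":0.14,"roll":0},{"claw":0,"dx":0,"dy":0,"dz":0.18,"roll":0},{"claw":0,"dx":0,"dy":0,"dz":0.2,"roll":0},{"claw":0,"dx":0,"dy":0,"dz":0.22,"roll":0},{"claw":0,"dx":0,"dy":0,"dz":0.23,"roll":0},{"claw":0,"dx":0,"dy":0,"dz":0.24,"roll":0},{"claw":0,"dx":0,"dy":0,"dz":0.24,"roll":0},{"claw":0,"dx":0,"dy":0,"dz":0.24,"roll":0}]'
```

```text
t: 31.9
position: [0.4511, 0.0358, 0.1581]
orientation: [3.141, 0.0, 1.635]
force: [-1.9, 0.1, 5.9]
gripper_width: -0.003
grip_force: 3.1
```

```bash
python3 -m jog '[{"claw":0,"dx":0,"dy":0,"dz":0.005,"roll":0},{"claw":0,"dx":0,"dy":0,"dz":0.01,"roll":0},{"claw":0,"dx":0,"dy":0,"dz":0.015,"roll":0},{"claw":0,"dx":0,"dy":0,"dz":0.02,"roll":0},{"claw":0,"dx":0,"dy":0,"dz":0.025,"roll":0},{"claw":0,"dx":0,"dy":0,"dz":0.03,"roll":0},{"claw":0,"dx":0,"dy":0,"dz":0.03,"roll":0},{"claw":0,"dx":0,"dy":0,"dz":0.03,"roll":0},{"claw":0,"dx":0,"dy":0,"dz":0.03,"roll":0},{"claw":0,"dx":0,"dy":0,"dz":0.03,"roll":0}]'
```

```text
t: 33.15
position: [0.4509, 0.0358, 0.1564]
orientation: [-3.141, -0.0, 1.636]
force: [-2.4, -1.2, 6.3]
gripper_width: 0.001
grip_force: 3.0
```

```bash
python3 -m jog '[{"claw":0,"dx":0,"dy":0,"dz":0.006,"roll":0},{"claw":0,"dx":0,"dy":0,"dz":0.012,"roll":0},{"claw":0,"dx":0,"dy":0,"dz":0.018,"roll":0},{"claw":0,"dx":0,"dy":0,"dz":0.024,"roll":0},{"claw":0,"dx":0,"dy":0,"dz":0.03,"roll":0},{"claw":0,"dx":0,"dy":0,"dz":0.036,"roll":0},{"claw":0,"dx":0,"dy":0,"dz":0.042,"roll":0},{"claw":0,"dx":0,"dy":0,"dz":0.042,"roll":0},{"claw":0,"dx":0,"dy":0,"dz":0.042,"roll":0},{"claw":0,"dx":0,"dy":0,"dz":0.042,"roll":0}]'
```

```text
t: 34.4
position: [0.4511, 0.0358, 0.1542]
orientation: [3.142, -0.0, 1.635]
force: [-0.6, -0.3, 0.4]
gripper_width: -0.002
grip_force: 0.0
```

```bash
python3 -m jog '[{"claw":0,"dx":0,"dy":0,"dz":0.02,"roll":0},{"claw":0,"dx":0,"dy":0,"dz":0.035,"roll":0},{"claw":0,"dx":0,"dy":0,"dz":0.05,"roll":0},{"claw":0,"dx":0,"dy":0,"dz":0.06,"roll":0},{"claw":0,"dx":0,"dy":0,"dz":0.07,"roll":0},{"claw":0,"dx":0,"dy":0,"dz":0.08,"roll":0},{"claw":0,"dx":0,"dy":0,"dz":0.09,"roll":0},{"claw":0,"dx":0,"dy":0,"dz":0.095,"roll":0},{"claw":0,"dx":0,"dy":0,"dz":0.095,"roll":0},{"claw":0,"dx":0,"dy":0,"dz":0.095,"roll":0}]'
```

```text
t: 35.65
position: [0.4511, 0.0358, 0.1494]
orientation: [-3.142, -0.0, 1.635]
force: [-0.1, 1.4, 0.7]
gripper_width: -0.003
grip_force: 0.0
```

```bash
python3 -m jog '[{"claw":0,"dx":0,"dy":0,"dz":0.008,"roll":0},{"claw":0,"dx":0,"dy":0,"dz":0.016,"roll":0},{"claw":0,"dx":0,"dy":0,"dz":0.024,"roll":0},{"claw":0,"dx":0,"dy":0,"dz":0.03,"roll":0},{"claw":0,"dx":0,"dy":0,"dz":0.036,"roll":0},{"claw":0,"dx":0,"dy":0,"dz":0.042,"roll":0},{"claw":0,"dx":0,"dy":0,"dz":0.042,"roll":0},{"claw":0,"dx":0,"dy":0,"dz":0.042,"roll":0},{"claw":0,"dx":0,"dy":0,"dz":0.042,"roll":0},{"claw":0,"dx":0,"dy":0,"dz":0.042,"roll":0}]'
```

```text
t: 36.9
position: [0.4511, 0.0358, 0.1482]
orientation: [3.141, 0.0, 1.636]
force: [-3.4, 0.2, 15.1]
gripper_width: -0.006
grip_force: 7.5
```

The lid is hard on its stop: fingertips at 137 mm with a 15 N reaction. Now I'll retreat and check.

```bash
python3 -m jog '[{"claw":0,"dx":0,"dy":0,"dz":-0.1,"roll":0},{"claw":0,"dx":0,"dy":0,"dz":-0.5,"roll":0},{"claw":0,"dx":0,"dy":0,"dz":-1.2,"roll":0},{"claw":0,"dx":0,"dy":0,"dz":-2.2,"roll":0},{"claw":0,"dx":0,"dy":0,"dz":-3.2,"roll":0},{"claw":0,"dx":0,"dy":0,"dz":-3.5,"roll":0},{"claw":0,"dx":0,"dy":0,"dz":-3.5,"roll":0},{"claw":0,"dx":0,"dy":0,"dz":-3.5,"roll":0},{"claw":0,"dx":0,"dy":0,"dz":-3.5,"roll":0},{"claw":0,"dx":0,"dy":0,"dz":-3.5,"roll":0}]'
python3 - <<'E'
from h import *
im=bot.get_image('scene')[:,:,::-1];print(bot.landmark_of('lid_press','scene')[:1])
cv2.imwrite('pics/c4.png',cv2.resize(im[150:330,210:450],(800,600),interpolation=cv2.INTER_CUBIC))
E
```

```text
t: 38.15
position: [0.451, 0.0358, 0.3217]
orientation: [-3.14, -0.0, 1.635]
force: [0.3, 1.0, -1.6]
gripper_width: 0.002
grip_force: 0.0
[{'uv': [282.6, 258.1], 'confidence': 0.69}]
```

View pics/c4.png

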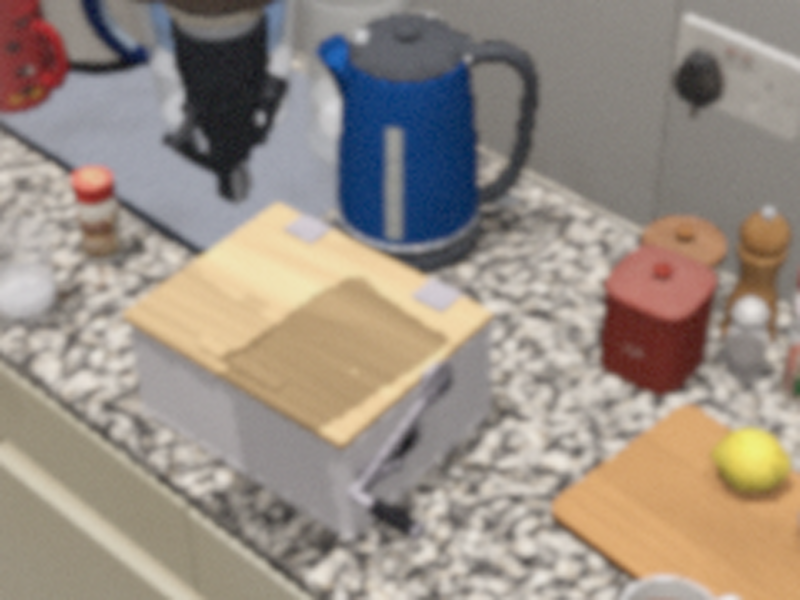

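The lid sits flush on the bin, the stay is folded with its handle at about (325,304), and the gripper is clear.

```bash
python3 -c "
from bench import bot
print(bot.close_job())"
```

```text
the job is handed in; nothing more can be done
None
```

The lid is shut past its catch, the stay is folded, the gripper touches nothing, and I handed the job in at about 38 s; no verdict came back, so I can't confirm how it was judged.

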